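Shut off the red air outlet in the bench air box

TASK

The red outlet of the green bench air box has to be shut off: with the fingers, push the yellow pull on the box's metal cover so that the cover slides to the robot's left, all the way to its stop, and uncovers the two lever valves inside. Then push the red valve lever round its quarter turn, clockwise seen from above, until it is fully shut against its stop, lying across its pipe. Only push, never pinch the pull or the lever; leave the cover open, the blue lever as it is, and the loose things around the box where they are.

Things in the scene. Friction and masses are not known exactly. Their poses are not given: they have to be found in the camera images.
- air_box: fixed green sheet-steel box on the bench, holding two air valves; origin on the bench; own +x points away from the robot (turned up to 0.2 rad either way), +y to the robot's left along the box, z up. In this frame (mm): x -90 to 90, y -250 to 385, walls 4 thick, guide channels on both long edges up to z 104. Beyond its right end stands a filter-regulator at x 62, y -325, 180 tall
- opening (a point): middle of the opening's right edge, 94 mm above the bench, at x 0, y -135 mm in the box frame. The opening that the cover closes runs 260 mm from here to the box's +y and is 172 mm wide (86 to each side); its floor is 4 mm above the bench. Left of it is a bare deck over which the cover parks, right of it a deck (94 mm high, 115 mm long) with loose things on it
- header (a point): a point on the axis of the 24 mm supply pipe that runs along the box's y inside the opening, at x 62, z 36 mm in the box frame. From it a pipe with a brass valve runs to the box's front at each stem, ending in a coupling that sticks out to x -140, z 36 mm (28 mm across, with a sleeve in its valve's colour)
- cover (a joint): sliding cover of bare sheet metal: 0 = shut, 0.25 m = fully open against its stop; grows towards the box's +y (the robot's left). Starts shut or up to 0.03 m ajar. It cannot be lifted. Needs about 4 N, plus 12 N per m/s and stays where it is left
- cover_pull (a point): centre of the yellow pull on the cover: an upright bar 96 mm long across the cover (along the box's x), 22 mm thick (along the box's y), from the cover's top at 97 mm to 126 mm above the bench; this point lies 111.5 mm above the bench. It moves with the cover; at joint 0 it is at x 0, y -70 mm in the box frame. Fingers pressing both its right and left face at once (over 4 N) count as pinching
- red_lever (a joint): red valve lever on an upright stem: 0 = fully open, lever along its pipe and pointing to the box's front (-x of the box); 1.571 = fully shut, lever across the pipe pointing to the box's +y. Grows clockwise seen from above. Starts between 0 and 0.2. Needs about 0.32 N m and stays where it is left. Fingers pressing both sides of its grip at once (over 4 N) count as pinching
- red_stem (a point): point on the red lever's turning axis at the lever's mid height, 67.5 mm above the bench; its axes are parallel to the box's. It is at x 20 mm in the box frame and at y -60 or 40 mm (the red and the blue valve swap places)
- red_tip (a point): free end of the red lever, 76 mm from the stem's axis. The lever's red grip runs from 16 to 76 mm from the axis, is 18 mm wide and 13 mm thick (61 to 74 mm above the bench). When open there is the valve's body (38 mm wide, top at 55 mm above the bench) and, from 30 mm out, its 20 mm pipe (top at 46 mm) beneath it; to both sides of these the floor is free
- blue_lever (a joint): the same for the blue valve's lever: 0 = open, pointing to the box's -x; starts between 0 and 0.08 and must stay as it is
- blue_stem (a point): point on the blue lever's axis, as for the red one (stems are 100 mm apart along the box's y)
- blue_tip (a point): the free end of the blue lever, same sizes as the red one
- air_plug: loose brass air-hose plug standing on the box's right deck, 20 mm across, 42 mm tall; origin under its foot. Bystander
- sealant_jar: loose white jar with black lid standing on the box's right deck, 44 mm across, 50 mm tall; origin under its foot. Bystander
- spanner: loose steel spanner, 190 mm long, lying on the bench in front of the box's right end. Bystander
- rivet_tray: loose orange open tray 70 x 100 x 35 mm on the bench beyond the box's left end; origin under its centre. Bystander
- grinding_disc: loose black grinding disc, 115 mm across, 6 mm thick, lying on the bench beyond the box's right end, in front of the filter-regulator. Bystander
- grinder: loose blue battery angle grinder, about 280 mm long and 75 mm high, lying on the bench behind the box, disc up. Bystander

How it is judged (in metres and radians):
On the way, in this order (a step that is already met when the one before it is completed fails the run):
1. the cover is slid open to within 15 mm of its left stop (value of joint cover above 0.235 m), for 0.2 s.
2. the red lever is pushed shut, to within 0.09 rad (5 degrees) of its stop (value of joint red_lever above 1.48 rad), for 0.2 s.
At the end, for the whole second after the job is handed in: Cover within 15 mm of its open stop, red lever within 0.09 rad of shut, both at rest; blue lever's end within 10 mm of its start; every loose bystander within 20 mm of its start (value of joint cover above 0.235 m and value of joint red_lever above 1.48 rad and velocity of joint cover between -0.02 and 0.02 m/s and velocity of joint red_lever between -0.05 and 0.05 rad/s and distance of blue_tip from where it was at the start of the episode below 0.01 m and distance of each of air_plug, sealant_jar, spanner, rivet_tray, grinding_disc, grinder from where it was at the start of the episode below 0.02 m); the robot touches nothing.
It fails at once if the cover's pull is pinched (contact force between the fingers and cover_c1 above 4 N and contact force between the fingers and cover_c2 above 4 N).
It fails at once if the red lever is pinched (contact force between the fingers and red_lever_c1 above 4 N and contact force between the fingers and red_lever_c2 above 4 N).
It fails at once if the blue lever is moved (its end by more than 10 mm) (distance of blue_tip from where it was at the start of the episode above 0.01 m).
It fails at once if a loose bystander is moved or lifted by more than 20 mm (distance of any of air_plug, sealant_jar, spanner, rivet_tray, grinding_disc, grinder from where it was at the start of the episode above 0.02 m).
It also fails if it takes over 51 s, if anything falls off the work surface, if the arm or the gripper's body presses on something with over 40 N, if the wrist force passes 120 N, or if a joint passes its speed limit or range.

ROBOT

A 6-joint arm with a two-finger parallel gripper is mounted at the origin on the work surface. World frame = base frame: x ahead of the robot, y to its left, z up, the work surface at z = 0. Lengths are in m, angles in degrees, forces in N, time in s.
With the tool pointing down it reaches from about 0.35 to 0.775 m from the base axis. Payload 5.5 kg.
Tool frame: the origin (TCP) lies between the finger pads; the fingertips stand 11 mm ahead of it and the grasp point (between the pads) lies 8 mm behind it; z points along the fingers, y is the direction in which the jaws open and shut (so a half turn about z gives the same grasp; the last joint's range is limited). The gripper opens to 85 mm and grips with 20 to 120 N. Pads are 22 mm wide; open, the fingers measure 114 mm over their backs; the gripper's body (76 mm by 85 mm) begins 54 mm behind the grasp point. The pads swing forward as they close: fully open they stand 13 mm farther back than shut.
Start: joints at [-72.972, 17.945, 2.641, 74.691, 0, 82.002], TCP at [0.243, -0.521, 0.242] pointing down, gripper open.
Joint ranges: [-158.12, 158.12], [-49.38, 96.58], [-58.88, 72.47], [-126.05, 133.96], [-84.25, 85.87], [-180, 180]. Speed limits (degrees/s): [147.25, 147.25, 180, 180, 180, 180].

INTERFACE

Orientations are given as a 3x3 rotation matrix whose columns are the frame's x, y, z axes.
In Python, from cell import manip gives the robot as it stands. The module is installed in compiled form; this text tells all that it offers. Calls block until the motion is done:
- manip.reach(position, orientation): joint-space move of the TCP to a pose.
- manip.move_linear(position, feed=0.15, rotation=None): straight line of the TCP; rotation=None keeps the orientation; feed is the mean speed in m/s.
- manip.goto_joints(angles): joint-space move.
- manip.gripper_to(opening): finger opening in m; the grip force is fixed at half the most; returns when the fingers have stopped.
- manip.dwell(seconds).
- manip.inverse_kinematics(position, orientation): joint angles nearest the present ones, or None.
- manip.camera(name): name is "side" or "top"; returns a dict with "image" (400x640x3 uint8, blue, green, red), "mtx" (3x3 intrinsics, pixels), "R" (3x3) and "t" (3): a world point X has camera coordinates R X + t. Camera axes: x right, y down, z forward; pixel columns grow to the right and rows downward; lengths in m; the calibration is good to about 2 mm. A picture is of the moment at which its call begins. There is no depth.
A pose or a line that the arm cannot do raises manip.PlanningError and nothing moves.
- manip.sign_off(): hands the job in, once; it reports no verdict.
Trained networks look in the newest picture that a camera, given by its name, has taken for a name from the list of things; names that differ only in an ending like _2 or _b are one class to them, and where a whole thing is asked for, a point or a joint stands for the part that bears it (a point fixed in the world has none). Each returns a list of dicts, best first, with "p" (0 to 1); they miss things now and then, are a little off and sometimes report something else, mostly with a low value. They report only what shows in the picture. A call takes as long as a camera call.
- manip.look_for(name, camera): "position" ([x, y, z] in m, in world coordinates, good to about 4 mm: the middle of the surface that is visible of it).
- manip.cut_out(name, camera): "region" (400x640 bool, what is visible of it).
Readings, each from a call of its own:
- manip.current_t(): time.
- manip.current_joints(): joint angles.
- manip.current_joint_vel(): joint speeds.
- manip.current_joint_efforts(): joint torques, N m.
- manip.current_tool_pos(): TCP position.
- manip.current_tcp_rot(): TCP orientation.
- manip.current_contact_force(): force on the tool from outside, world axes, zero at the start.
- manip.current_torque(): the same for the moment, N m.
- manip.current_width(): finger opening in m.
Only numpy, scipy, OpenCV 4.12 (cv2) and the standard library are available. Lean on these libraries where they do the work, as an engineer would, in place of code of your own. Each camera call takes 0.05 s, during which the arm holds its last target.

## Working session

There is one attempt and no reset: what is moved stays moved. The work goes in short steps, each a Python script; the robot and the scene stay as the last script left them, time stands still between calls to the robot, and variables do not carry over. Pictures are saved under pics/ and viewed, and the job is handed in when it is done.

```bash
mkdir -p pics; ls; python3 - <<'E'
from cell import manip
import cv2, numpy as np
for c in("side","top"):
    d=manip.camera(c); cv2.imwrite(f"pics/{c}0.png",d["image"]); print(c,d["mtx"].tolist(),d["R"].tolist(),d["t"].tolist())
    for n in["air_box","cover_pull","air_plug","sealant_jar","spanner","red_stem","red_tip","blue_tip","rivet_tray"]:
        print(n,[(np.round(r["position"],3).tolist(),round(r["p"],2)) for r in manip.look_for(n,c)[:2]])
print(manip.current_t())
E
```

```text
pics
side [[435.6134322600443, 0.0, 315.30987540791835], [0.0, 435.6134322600443, 202.7570112526095], [0.0, 0.0, 1.0]] [[0.977095399362699, -0.21274480292576073, 0.004922334032465305], [-0.1508573214786056, -0.7088018741031565, -0.6890877823791058], [0.15008880404796546, 0.672561931792108, -0.7246611613737274]] [-0.5671088684057323, 0.18816416124830937, 1.0017667434052542]
air_box [([0.57, -0.137, 0.093], 0.59)]
cover_pull [([0.578, -0.074, 0.094], 0.92), ([0.572, -0.137, 0.099], 0.41)]
air_plug [([0.569, -0.136, 0.095], 0.52), ([0.524, -0.287, 0.117], 0.43)]
sealant_jar [([0.595, -0.283, 0.142], 0.91)]
spanner [([0.396, -0.284, 0.006], 0.92), ([0.503, 0.528, 0.012], 0.2)]
red_stem [([0.463, -0.133, 0.045], 0.74), ([0.573, -0.136, 0.094], 0.69)]
red_tip []
blue_tip []
rivet_tray [([0.501, 0.524, 0.015], 0.88)]
top [[489.07745017500537, 0.0, 317.27523597121615], [0.0, 489.07745017500537, 198.5842850116418], [0.0, 0.0, 1.0]] [[0.020959690727439764, -0.999476621957928, 0.024640891302437025], [-0.9940312899100541, -0.023472123304467397, -0.10654038721223821], [0.10706300035196024, -0.022260763399944736, -0.9940030042049608]] [0.04146157050013574, 0.5949362227260997, 1.4262199192797556]
air_box [([0.573, -0.01, 0.097], 0.84)]
cover_pull [([0.578, -0.046, 0.099], 0.64)]
air_plug [([0.518, -0.279, 0.129], 0.54), ([0.573, -0.05, 0.102], 0.47)]
sealant_jar [([0.598, -0.264, 0.142], 0.6)]
spanner [([0.394, -0.316, 0.011], 0.67), ([0.454, -0.119, 0.047], 0.38)]
red_stem [([0.455, -0.116, 0.048], 0.6)]
red_tip []
blue_tip [([0.576, -0.044, 0.1], 0.43)]
rivet_tray [([0.504, 0.519, 0.003], 0.9)]
1.0
```

View pics/side0.png

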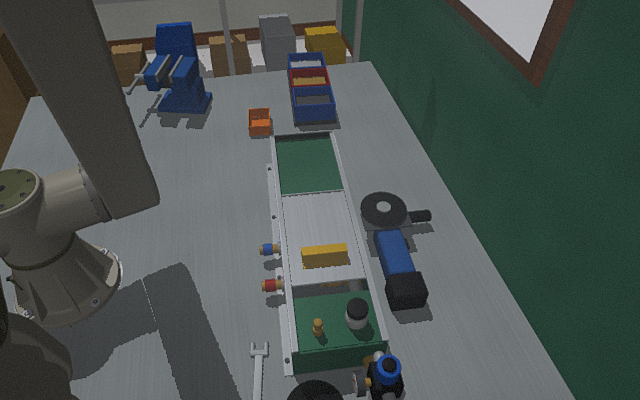

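View pics/top0.png

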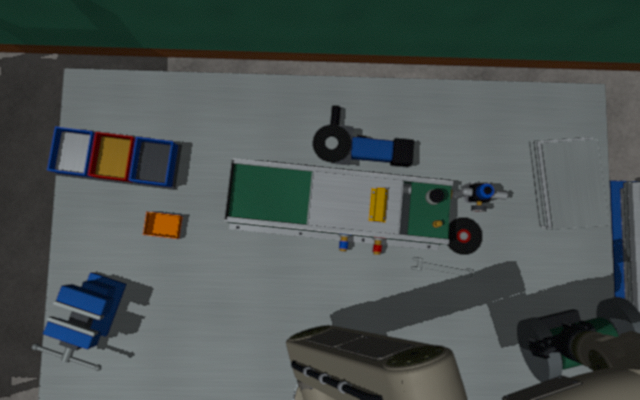

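The side picture shows the cover slightly ajar: pull at about (325,255), red coupling (272,285) on the right, blue coupling (270,249) on the left, and the plug and jar on the right deck. The top picture agrees. I'll enlarge both to fit the box pose.

```bash
python3 - <<'E'
import cv2
a=cv2.imread("pics/top0.png")[140:280,215:485]; cv2.imwrite("pics/top0z.png",cv2.convertScaleAbs(cv2.resize(a,None,fx=2.9,fy=2.9,interpolation=cv2.INTER_CUBIC),alpha=1.5))
a=cv2.imread("pics/side0.png")[120:400,230:450]; cv2.imwrite("pics/side0z.png",cv2.resize(a,None,fx=2.1,fy=2.1,interpolation=cv2.INTER_CUBIC))
E
```

```text
(no output)
```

View pics/top0z.png

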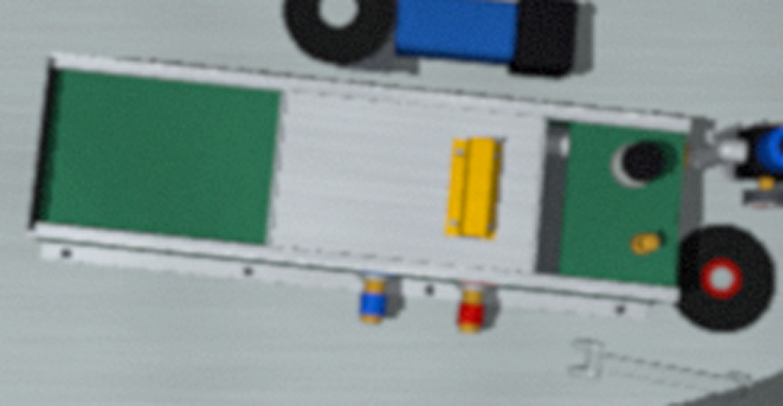

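View pics/side0z.png

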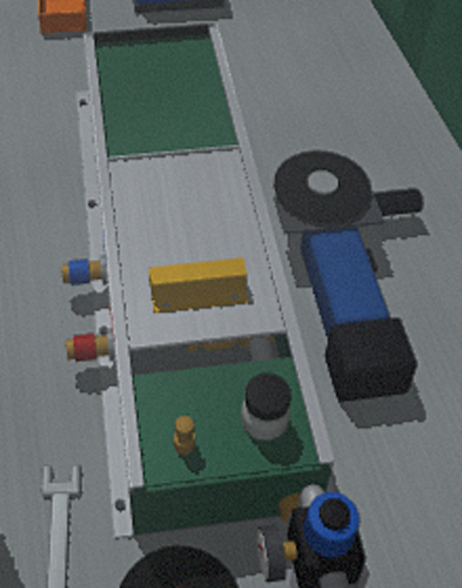

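```bash
cat > h.py <<'E'
import numpy as np, json, cv2
def W(p,q):  # box->world, p mm-box
    c,s=np.cos(q[2]),np.sin(q[2]); x,y,z=p
    return np.array([q[0]+c*x-s*y,q[1]+s*x+c*y,z])
def proj(X,d):
    C=np.array(d["R"])@X+np.array(d["t"]); u=np.array(d["mtx"])@C; return u[:2]/u[2]
E
python3 - <<'E'
from h import *
from cell import manip
from scipy.optimize import least_squares
T,S=manip.camera("top"),manip.camera("side")
z=lambda u,v,c:(T,[215+u/2.9-.33,140+v/2.9-.33]) if c=="t" else (S,[230+u/2.1-.26,120+v/2.1-.26])
# (cam u v  box x y z  movesWithCover)
P=[("t",52,55,90,385,104,0),("t",690,118,90,-250,104,0),("t",33,230,-90,385,104,0),("t",680,300,-90,-250,104,0),
("t",568,125,86,-135,94,0),("t",558,278,-86,-135,94,0),
("t",501,140,48,-81,126,1),("t",495,240,-48,-81,126,1),("t",470,138,48,-59,126,1),("t",466,238,-48,-59,126,1),
("t",469,331,-140,-60,36,0),("t",372,322,-140,40,36,0),
("s",131,378,-86,-135,94,0),("s",288,357,86,-135,94,0),("s",67,348,-140,-60,36,0),("s",63,272,-140,40,36,0),
("s",151,283,-48,-81,126,1),("s",247,276,48,-81,126,1),("s",150,267,-48,-59,126,1),("s",246,259,48,-59,126,1)]
def f(q):
    r=[]
    for c,u,v,x,y,zz,m in P:
        d,uv=z(u,v,c); r+=list(proj(W([x/1e3,y/1e3+m*q[3],zz/1e3],q),d)-uv)
    return np.array(r)
o=least_squares(f,[.57,-.03,0,.01],loss="soft_l1")
print(o.x)
for p,r in zip(P,f(o.x).reshape(-1,2)): print(p[0],p[3:],r.round(1))
json.dump(list(o.x),open("q.json","w"))
q=o.x
for n,p in dict(pull=[0,-.07+q[3],.1115],rstem=[.02,-.06,.0675],pullend=[0,.18,.1]).items(): print(n,W(p,q).round(4))
E
```

```text
[ 0.57694014 -0.07362677 -0.08046382  0.0250703 ]
t (90, 385, 104, 0) [-1.2 -1.1]
t (90, -250, 104, 0) [0.1 0.4]
t (-90, 385, 104, 0) [-2.3  1.5]
t (-90, -250, 104, 0) [-1.   0.4]
t (86, -135, 94, 0) [ 1.4 -4.3]
t (-86, -135, 94, 0) [0.  2.5]
t (48, -81, 126, 1) [-2.1 -0.8]
t (-48, -81, 126, 1) [-3.  -1.2]
t (48, -59, 126, 1) [ 0.8 -0.9]
t (-48, -59, 126, 1) [-0.8 -1.3]
t (-140, -60, 36, 0) [-0.2  0.5]
t (-140, 40, 36, 0) [-0.5  0.1]
s (-86, -135, 94, 0) [-4.1 -0.1]
s (86, -135, 94, 0) [5.4 0.2]
s (-140, -60, 36, 0) [-0.1  1.3]
s (-140, 40, 36, 0) [-0.3  1.4]
s (-48, -81, 126, 1) [0.6 1.8]
s (48, -81, 126, 1) [0.3 0.3]
s (-48, -59, 126, 1) [-0.1  1. ]
s (48, -59, 126, 1) [-1.1  0.2]
pull [ 0.5733 -0.1184  0.1115]
rstem [ 0.5921 -0.135   0.0675]
pullend [0.5914 0.1058 0.1   ]
```

```bash
python3 - <<'E'
from h import *
from cell import manip
q=json.load(open("q.json")); th=q[2]
print(manip.current_tcp_rot())
manip.gripper_to(0.0); print(manip.current_width())
c,s=np.cos(th),np.sin(th)
# tool y along box x (option A)
def R(a): # tool x at world angle a
    return np.array([[np.cos(a),np.sin(a),0],[np.sin(a),-np.cos(a),0],[0,0,-1.]])
for a in (th,th+np.pi/2,th-np.pi/2,th+np.pi):
    print(round(a,2),[manip.inverse_kinematics(W(p,q),R(a)) for p in ([0,-.14,.26],[0,.17,.12],[-.035,-.1,.075])])
E
```

```text
[[ 9.06093338e-01  4.23077845e-01  1.87903551e-05]
 [ 4.23077846e-01 -9.06093336e-01 -5.46918466e-05]
 [-6.11309306e-06  5.75057008e-05 -9.99999998e-01]]
0.00022580959159301415
-0.08 [array([-28.25304793,  21.12156552,   9.62034812,  78.4987826 ,
         0.        , 156.35718928]), array([   1.5319029 ,   23.98570423,   -6.10825343,   59.90604234,
          0.        , -173.85785988]), array([-25.91101055,  22.4077432 , -15.52011565,  52.07214115,
         0.        , 158.69922667])]
1.49 [array([-28.25304793,  21.12156552,   9.62034812,  78.4987826 ,
         0.        ,  66.35718928]), array([ 1.5319029 , 23.98570423, -6.10825343, 59.90604234,  0.        ,
       96.14214012]), array([-25.91101055,  22.4077432 , -15.52011565,  52.07214115,
         0.        ,  68.69922667])]
-1.65 [array([ -28.25304793,   21.12156552,    9.62034812,   78.4987826 ,
          0.        , -113.64281072]), array([  1.5319029 ,  23.98570423,  -6.10825343,  59.90604234,
         0.        , -83.85785988]), array([ -25.91101055,   22.4077432 ,  -15.52011565,   52.07214115,
          0.        , -111.30077333])]
3.06 [array([-28.25304793,  21.12156552,   9.62034812,  78.4987826 ,
         0.        , -23.64281072]), array([ 1.5319029 , 23.98570423, -6.10825343, 59.90604234,  0.        ,
        6.14214012]), array([-25.91101055,  22.4077432 , -15.52011565,  52.07214115,
         0.        , -21.30077333])]
```

```bash
cat >> h.py <<'E'
def R(a):
    return np.array([[np.cos(a),np.sin(a),0],[np.sin(a),-np.cos(a),0],[0,0,-1.]])
def snap(manip,c,name,box,f):
    d=manip.camera(c); x0,y0,x1,y1=box
    cv2.imwrite("pics/"+name,cv2.resize(d["image"][y0:y1,x0:x1],None,fx=f,fy=f,interpolation=cv2.INTER_CUBIC)); return d
q=json.load(open("q.json")); th=q[2]
E
python3 - <<'E'
from h import *
from cell import manip
a=th+np.pi/2
p=manip.current_tool_pos(); manip.move_linear([p[0],p[1],.29])
manip.reach(W([0,-.11,.26],q),R(a))
manip.move_linear(W([0,-.11,.14],q))
d=snap(manip,"side","s1.png",(230,120,450,400),2.1)
snap(manip,"top","t1.png",(215,140,485,280),2.9)
for z in(.129,.14):
  print((proj(W([0,-.121,z],q),d)-[230,120])*2.1)
print(manip.current_contact_force(),manip.current_t())
E
```

```text
[209.97441234 334.291931  ]
[210.31979345 327.67683934]
[-0.41205323 -1.00660246  0.63437165] 5.1
```

View pics/s1.png

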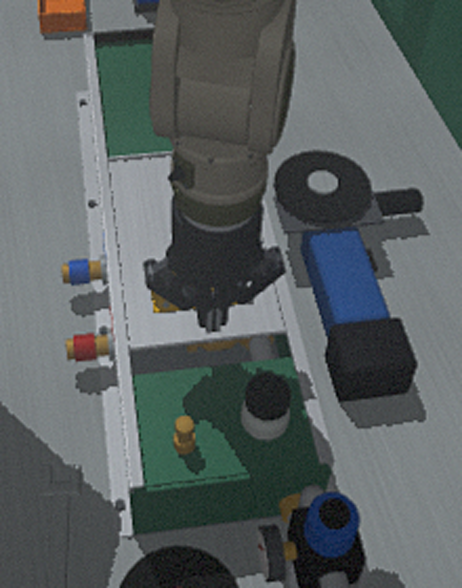

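Fingertips show at about (212,331) in the zoom, as predicted (334), and the knuckles sit high enough to clear. Next I'll descend and push the pull.

```bash
python3 - <<'E'
from h import *
from cell import manip
F=lambda: np.array(manip.current_contact_force())
manip.move_linear(W([0,-.11,.119],q),feed=.08); f0=F(); print(f0)
for y in(-.08,-.03,.05,.135,.142):
    manip.move_linear(W([0,y,.119],q),feed=.1); print(y,(F()-f0).round(1))
for y in np.arange(.145,.185,.003):
    manip.move_linear(W([0,y,.119],q),feed=.03); f=F()-f0; print(round(y,3),f.round(1),(manip.current_tool_pos()-W([0,y,.119],q)).round(4))
    if np.hypot(f[0],f[1])>15: break
snap(manip,"side","s2.png",(230,60,450,340),2.1)
print(manip.current_t())
E
```

```text
[ 0.63376147 -0.169502    0.72530755]
-0.08 [ 1.   0.3 -1.6]
-0.03 [-0.6  0.8 -0.2]
0.05 [-1.  -0.8 -1.6]
0.135 [-0.6  0.4 -1.5]
0.142 [-0.8 -0.9  0.2]
0.145 [-0.  -2.6 -0.8] [-0.0001 -0.0002 -0.0001]
0.148 [-1.  -1.7 -1.2] [-0.  0. -0.]
0.151 [-0.1 -2.5 -1.6] [-0.      0.0002 -0.0001]
0.154 [-1.7 -1.7 -0.9] [-0.      0.0003 -0.0001]
0.157 [-0.1 -2.  -0.9] [-0.      0.0003 -0.    ]
0.16 [-1.6 -5.  -1.3] [-0.0001 -0.0004 -0.    ]
0.163 [ -2.6 -13.7   0.7] [-0.0004 -0.0033  0.    ]
0.166 [ -4.2 -23.5   1.7] [-0.0006 -0.0062  0.0001]
10.8583
```

View pics/s2.png

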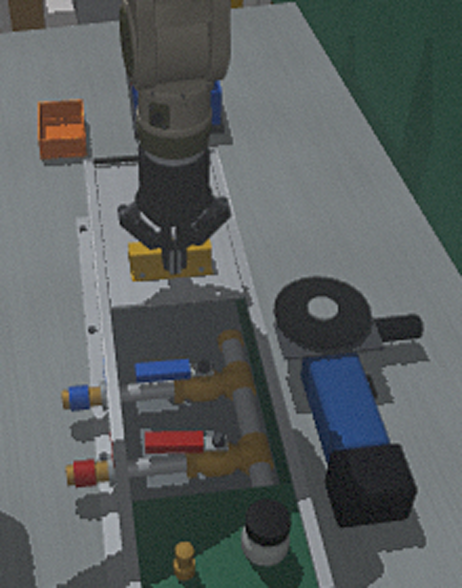

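The cover is at its stop: contact came at y≈0.160 against 0.158 expected, and both levers are uncovered. Next I'll back off and lift, then measure the lever.

```bash
python3 - <<'E'
from h import *
from cell import manip
manip.move_linear(W([0,.145,.119],q)); manip.move_linear(W([0,.12,.2],q),feed=.25)
manip.move_linear(W([-.03,.0,.25],q),feed=.3)
manip.move_linear(W([-.04,-.17,.25],q),feed=.3)
d=snap(manip,"side","s3.png",(240,160,400,310),4); 
t=snap(manip,"top","t3.png",(290,150,460,260),4)
for st in(-.06,.04):
  for ang in(0,.1,.2):
    X=W([.02-.076*np.cos(ang),st+.076*np.sin(ang),.074],q)
    print(st,ang,((proj(X,d)-[240,160])*4).round(),((proj(X,t)-[290,150])*4).round())
for n in("red_tip","red_lever","blue_lever"):
  for c in("side","top"):
    r=manip.cut_out(n,c)
    if r: v,u=np.nonzero(r[0]["region"]); print(n,c,r[0]["p"],u.min(),u.max(),v.min(),v.max())
print(manip.current_t())
E
```

```text
-0.06 0 [237. 451.] [363. 301.]
-0.06 0.1 [236. 439.] [352. 299.]
-0.06 0.2 [236. 427.] [342. 297.]
0.04 0 [218. 307.] [225. 287.]
0.04 0.1 [217. 297.] [215. 285.]
0.04 0.2 [218. 287.] [204. 282.]
red_tip side 0.56 299 338 265 276
red_tip top 0.44 376 385 196 224
red_lever side 0.48 299 338 265 275
red_lever top 0.65 375 385 196 225
blue_lever side 0.46 287 342 380 399
blue_lever top 0.54 343 351 193 222
13.35
```

View pics/s3.png

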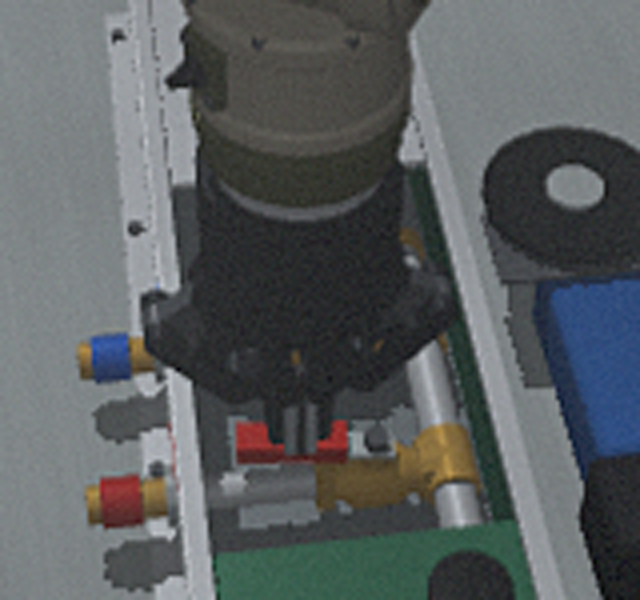

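View pics/t3.png

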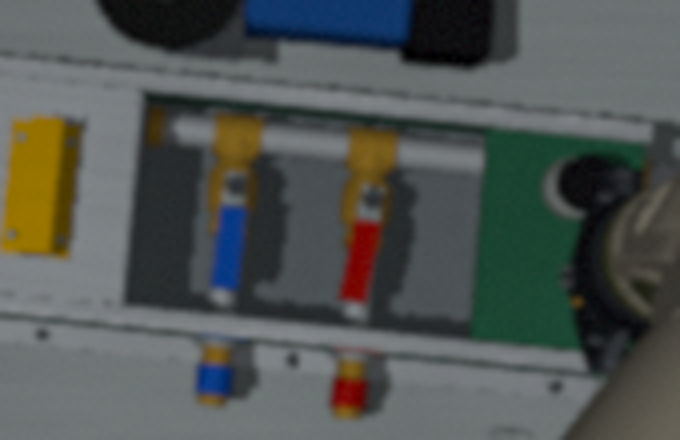

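The top picture puts the red tip at (354,301), so the lever starts at about 0.08 rad. The side picture shows nothing in the way. Now I'll descend to the right of the lever and sweep it.

```bash
cat > sweep.py <<'E'
from h import *
def pose(phi,gap=0,r=.049,z=.070):
    d=np.array([-np.cos(phi),np.sin(phi)]); n=np.array([np.sin(phi),np.cos(phi)])
    p=np.array([.02,-.06])+r*d-n*(.020+gap)
    return W([p[0],p[1],z],q),R(th+np.pi/2-phi)
E
python3 - <<'E'
from sweep import *
from cell import manip
F=lambda: np.array(manip.current_contact_force())
for phi in np.arange(0,1.7,.1):
    p,r=pose(phi); assert manip.inverse_kinematics(p,r) is not None,phi
p,r=pose(0,.018,z=.15); manip.move_linear(p,feed=.2)
p,r=pose(0,.018); manip.move_linear(p,feed=.06); f0=F(); print(f0)
for phi in np.arange(0,1.41,.1):
    p,r=pose(phi,gap=.003); manip.move_linear(p,feed=.06,rotation=r); print(round(phi,2),(F()-f0).round(1))
snap(manip,"side","s4.png",(230,130,430,330),3)
snap(manip,"top","t4.png",(290,150,460,260),4)
print(manip.current_t())
E
```

```text
[ 0.87957009 -1.02499089 -1.17523012]
0.0 [-1.3  1.2  0.8]
0.1 [-0.2  0.8  1.1]
0.2 [-0.7  0.5  1. ]
0.3 [-2.4 -4.4  2. ]
0.4 [-2.9 -3.6  1.4]
0.5 [-3.1 -2.6  3.5]
0.6 [-3.  -3.2  2. ]
0.7 [-4.4 -2.   3.2]
0.8 [-4.8 -2.   3.6]
0.9 [-5.4 -2.   4.3]
1.0 [-3.7 -1.4  4.2]
1.1 [-5.  -1.   4.2]
1.2 [-4.5 -1.   5. ]
1.3 [-5.  -1.4  3.3]
1.4 [-5.2 -1.3  4.2]
19.6
```

View pics/s4.png

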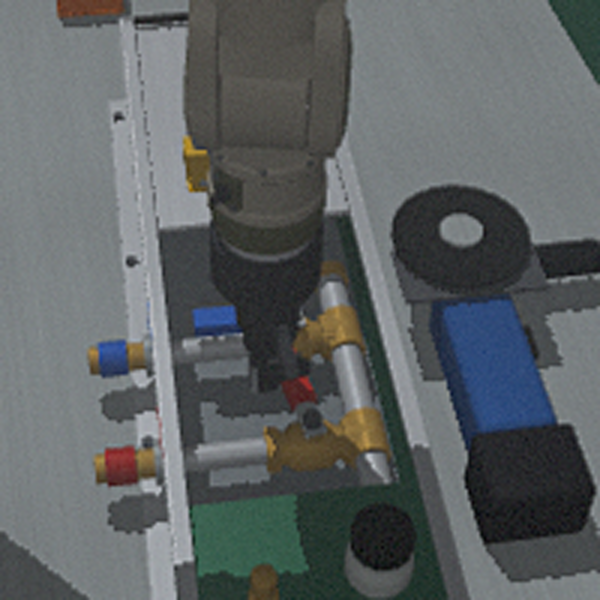

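The sweep is working: the red grip at (298,392) is nearly across its pipe, and blue looks unmoved. I'll press on gently to the stop.

```bash
python3 - <<'E'
from sweep import *
from cell import manip
F=lambda: np.array(manip.current_contact_force())
for phi in np.arange(1.43,1.75,.03):
    p,r=pose(phi,gap=.003); 
    p2,r=pose(min(phi,1.571),gap=.003-.049*max(0,phi-1.571)); manip.move_linear(p2,feed=.03,rotation=r); f=F(); print(round(phi,2),f.round(1),(manip.current_tool_pos()-p2).round(4))
    if np.hypot(f[0],f[1])>22: break
manip.dwell(.3)
# back off along -x of box, then up
p,r=pose(1.571,gap=.02); manip.move_linear(p,feed=.08)
p,r=pose(1.571,gap=.02,z=.2); manip.move_linear(p,feed=.15)
manip.move_linear(W([-.15,-.02,.3],q),feed=.25)
manip.reach([.35,-.3,.35],R(th+.5))
d=snap(manip,"side","s5.png",(230,60,450,340),2.1)
t=snap(manip,"top","t5.png",(215,140,485,280),2.9)
for a in(1.4,1.48,1.571):
    X=W([.02-.076*np.cos(a),-.06+.076*np.sin(a),.074],q); print(a,((proj(X,d)-[230,60])*2.1).round(1),((proj(X,t)-[215,140])*2.9).round(1))
print(manip.current_t(),manip.current_contact_force())
E
```

```text
1.43 [-4.9 -2.9  2.7] [-0.0007  0.0001 -0.0003]
1.46 [-4.7 -3.1  1.7] [-0.0007  0.     -0.0003]
1.49 [-4.5 -2.4  3.5] [-0.0007  0.     -0.0003]
1.52 [-4.6 -3.3  2.4] [-0.0007 -0.     -0.0002]
1.55 [-4.6 -2.7  2.4] [-0.0008 -0.     -0.0003]
1.58 [-5.4 -2.3  2.5] [-0.0008  0.     -0.0003]
1.61 [-5.8 -2.   2.9] [-0.001   0.0002 -0.0003]
1.64 [-8.9 -2.2  5. ] [-0.0024  0.0004 -0.0004]
1.67 [-13.3  -1.9   8.8] [-0.0037  0.0005 -0.0004]
1.7 [-17.1  -2.1  13. ] [-0.0051  0.0007 -0.0005]
1.73 [-20.4  -1.8  14.6] [-0.0065  0.0008 -0.0005]
1.4 [195.4 383.3] [411.6 176.6]
1.48 [200.7 382.2] [411.4 170.6]
1.571 [207.  381.3] [411.7 163.7]
25.9833 [-0.10472226 -0.11199675 -0.52496529]
```

View pics/s5.png

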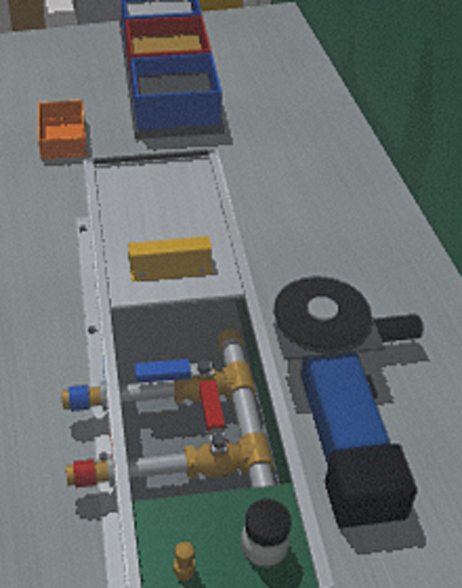

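View pics/t5.png

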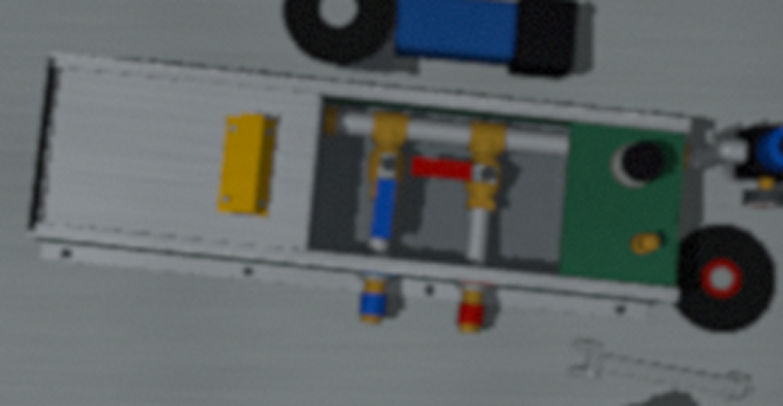

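```bash
python3 - <<'E'
from sweep import *
from cell import manip
from scipy.optimize import least_squares
d=manip.camera("top")
hsv=cv2.cvtColor(d["image"],cv2.COLOR_BGR2HSV)
m=(((hsv[...,0]<6)|(hsv[...,0]>174))&(hsv[...,1]>150)&(hsv[...,2]>50)); m[:,:330]=0;m[:,400:]=0;m[:180]=0;m[215:]=0
v,u=np.nonzero(m); P=np.c_[u,v].astype(float); 
def ends(a): 
    g=lambda r:proj(W([.02-r*np.cos(a),-.06+r*np.sin(a),.074],q),d); return g(.016),g(.076)
vx,vy,x0,y0=cv2.fitLine(P.astype(np.float32),cv2.DIST_L2,0,.01,.01).ravel()
print(len(P),"meas",np.degrees(np.arctan(vy/vx)),P.mean(0),u.min(),u.max())
for a in(1.4,1.48,1.571):
    A,B=ends(a); print(a,np.degrees(np.arctan((B-A)[1]/(B-A)[0])),(A+B)/2)
E
```

```text
131 meas 4.4854646 [366.70229008 197.6259542 ] 357 377
1.4 -3.8216562889932635 [367.22108366 200.22437301]
1.48 0.7573165127300561 [367.17195392 198.9621316 ]
1.571 5.950901829958912 [367.23916837 197.52962109]
```

```bash
python3 - <<'E'
from cell import manip
manip.sign_off(); print(manip.current_t())
E
```

```text
the job is handed in; nothing more can be done
the job is handed in; nothing more can be done
```

The cover is slid fully open and the red lever is turned shut. I handed the job in at about 26 s on the robot's clock, well inside the 51 s limit. I got no verdict back.

- **Cover:** I pushed the pull with closed fingers until the force rose to about 24 N. That was within 2 mm of where the stop should be, and the later pictures show the cover still parked there.
- **Red lever:** I swept it clockwise by its right flank, never from both sides. It went solid at about 20 N, where the stop was expected. The top picture afterwards gave about 1.545 rad, a little under the nominal 1.571 but above the required 1.48. An upward force of about 15 N also built up at the stop. I took that as the reaction to pressing and did not look into it.
- **Surroundings:** By eye, the blue lever, plug, jar, spanner, tray, disc and grinder look unmoved in the last pictures. I did not measure their positions. The arm was well clear, reading less than 1 N of contact force.

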